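Roll a spice jar along the labelling track and press its label home

ROBOT

A 6-joint arm with a two-finger parallel gripper is mounted at the origin on the work surface. World frame = base frame: x ahead of the robot, y to its left, z up, the work surface at z = 0. Lengths are in m, angles in degrees, forces in N, time in s.
With the tool pointing down it reaches from about 0.375 to 0.75 m from the base axis. Payload 9 kg.
Tool frame: the origin (TCP) lies where the fingers leave the gripper's body, on its centre line; the fingertips stand 73 mm ahead of it and the grasp point (between the pads) lies 54 mm ahead of it (robot.tip_reach is the distance from the TCP to the fingertips, in m); z points along the fingers, y is the line along which they close (so a half turn about z gives the same grasp; the last joint's range is limited). The gripper opens to 85 mm and grips with 20 to 120 N. Pads are 22 mm wide; open, the fingers measure 114 mm over their backs; the gripper's body (76 mm by 85 mm) begins 54 mm behind the grasp point. The pads swing forward as they close: fully open they stand 13 mm farther back than shut.
Start: joints at [62.126, 5.964, 5.575, 89.605, 0, 77.527], TCP at [0.159, 0.578, 0.304] pointing down, gripper open.
Joint ranges: [-171.21, 171.21], [-48.23, 106.86], [-62.78, 66.21], [-105.2, 120.99], [-86.42, 89.51], [-180, 180]. Speed limits (degrees/s): [127.2, 127.2, 147.25, 180, 180, 180].

INTERFACE

Orientations are given as [roll, pitch, yaw] about the fixed x, y, z axes, in that order (R = Rz(yaw) Ry(pitch) Rx(roll)).
In Python, from plant import robot gives the robot as it stands. Calls block until the motion is done:
- robot.move_pose(position, orientation): joint-space move of the TCP to a pose.
- robot.line_to(position, vel=0.15, rotation=None, guard=None): straight line of the TCP; rotation=None keeps the orientation; vel is the mean speed in m/s. With guard (N) it stops when the force on the tool has changed by that much, and returns True; else False.
- robot.goto_joints(angles): joint-space move.
- robot.set_gripper(opening): finger opening in m; the grip force is fixed at half the most; returns when the fingers have stopped.
- robot.pause(seconds).
- robot.ik(position, orientation): joint angles nearest the present ones, or None.
- robot.observe(): the state.
- robot.grab_frame(name): name is "scene" or "top" or "wrist"; returns the picture (480x640x3 uint8, blue, green, red); there is no depth.
- robot.get_calibration(name): a dict with "vertical_fov" (degrees; the focal length in pixels is half the picture's height over the tangent of half this angle, whatever the lens; pixels are square), "cx", "cy" (the principal point, pixels), "rvec" (rotation vector, rad) and "tvec" (3), from world to camera coordinates, as OpenCV has them. Camera axes: x right, y down, z forward; pixel columns grow to the right and rows downward; lengths in m; the calibration is good to about 2 mm. A picture is of the moment at which its call begins: read the wrist's pose just before it. get_calibration takes no time and is no camera call; for the wrist camera it gives the pose at the moment of the call.
A pose or a line that the arm cannot do raises robot.IKError and nothing moves.
- robot.job_done(): hands the job in; it is judged then, once.
The state is a dict: "time": time; "q": joint angles; "qvel": joint speeds; "joint_torque": joint torques, N m; "tool_pos": TCP position; "tcp_rot": TCP orientation; "ft_force": force on the tool from outside, world axes, zero at the start; "torque": the same for the moment, N m; "gripper_width": finger opening in m; "gripper_force": force on a finger pad.
Only numpy, scipy, OpenCV 4.12 (cv2) and the standard library are available. Lean on these libraries where they do the work, as an engineer would, in place of code of your own. Each camera call takes 0.05 s, during which the arm holds its last target. There are 200 camera calls.

TASK

Take the wooden paddle from its cork-topped rest and, with the paddle's front edge, gently roll the glass spice jar that lies in the felt track until it meets the orange bumper at the end; press it there steadily with about 9 N for a good second and a half so that its label sets, then lay the paddle back flat on its rest the way it lay, leaving the jar lying by the bumper. It is glass: touch the jar only with the paddle, keep it down in the track, roll it slowly and never squeeze it hard (16 N is too much), and leave everything else on the counter as it is.

Things in the scene. Friction and masses are not known exactly. Their poses are not given: they have to be found in the camera images.
- track: Fixed light-wood track, 360 long (x) x 144 wide (y), floor of grey felt 30 above the counter. Origin: centre of its underside. +x is the rolling direction (towards the blue block), z up. 120 clear between its two side rails, which are 12 thick and rise 20 above the felt. The -x end is open.
- stop: Blue stop block fixed at the track's +x end. Origin: on the felt, middle of its near face (150 along +x from the track's origin); axes as the track's; 56 tall. An orange bumper plate, 90 wide, 7 to 47 above the felt, is clamped with its front 10 to 32 before that face (to -x): its setting is NOT measured, feel for it. It is stiff (under 0.1 mm/N) and does not shift.
- jar_center (a point): Glass spice jar, orange filling, paper label, lying across the track: 52 diameter, 100 long, of which the last 14 at +y is a cork of 42. Point: middle of the jar on its axis, 26 above the felt. y is its axis; x, z turn as it rolls. 150 to 310 g. Rolls under about 1 N; the felt's slight drag stops it soon.
- paddle_grip (a point): Loose wooden paddle, 120 g: handle 130 long x 22 wide x 16 thick, at its +x end a flat blade 60 long x 84 wide x 16 thick with a red stripe. Point: centre of the handle's section, 45 behind where the blade begins: the place to grip (fingers on the two sides, closing along y). +x points to the blade's front edge, z up.
- paddle_edge (a point): Middle of the paddle blade's straight front edge (half-way up its 16 thickness), 105 along +x from the grip point. This edge pushes the jar.
- rest_top (a point): Fixed paddle rest: dark steel plate 200 x 90 x 8 with two cork bars across it, tops 30 above the counter. Point: at the height of those tops, 8 below the grip point of a paddle in place. +x is the way the blade points; the bars' middles lie 60 to -x and 75 to +x of it. The space beneath the grip point is free down to the plate.
- jar_yellow: Bystander: standing spice jar with yellow filling, 52 diameter, 100 tall; origin under its foot.
- jar_red: Bystander: standing spice jar with red filling, 52 diameter, 100 tall; origin under its foot.
- jar_brown: Bystander: standing spice jar with brown filling, 52 diameter, 100 tall; origin under its foot.
- tin: Bystander: standing steel tin with a red label, 72 diameter, 110 tall; origin under its foot.
- giftbox: Bystander: brown card gift box with ribbons, 100 x 80 x 60 tall; origin under its middle.
- label_roll: Bystander: roll of paper labels standing on its flat side, 76 diameter, 40 tall; origin under its middle.
- scoop: Bystander: brass spoon with a wooden handle, 170 long, lying flat; origin under its middle.
Things that resemble listed ones, but are neither listed nor needed, are in the scene too. There is more than one size of the part that bears rest_top; the job needs the larger.

How it is judged (in metres and radians):
On the way, in this order (a step that is already met when the one before it is completed fails the run):
1. the paddle is lifted at least 25 mm off its rest (z of paddle_grip in the frame of rest_top above 0.033 m), for 0.1 s.
2. the paddle presses the jar against the bumper with at least 5 N for 1 s (contact force between jar and stop above 5 N and contact force between paddle and jar above 4 N), for 1 s.
At the end, for the whole second after the job is handed in: The jar lies at rest on the felt by the bumper (its middle 30 to 66 mm before the block's face), its axis across the track within 0.15 rad; the paddle lies at rest flat on both bars of its rest, blade the way it was, its grip point within 25 mm and its direction within 0.2 rad of the rest's (x of jar_center in the frame of stop between -0.066 and -0.03 m and z of jar_center in the frame of stop between 0.021 and 0.031 m and angle between the y axis of jar_center and the y axis of track, either way round below 0.15 rad and linear speed of each of jar, paddle below 0.02 m/s and horizontal distance between paddle_grip and rest_top below 0.025 m and z of paddle_grip in the frame of rest_top between 0.004 and 0.012 m and x of paddle_edge in the frame of rest_top above 0.05 m and angle between the x axis of paddle_grip and the x axis of rest_top, either way round below 0.2 rad); the robot touches nothing.
It fails at once if the paddle pushes the jar, or the jar presses on the bumper or block, with more than 16 N (contact force between jar and stop above 16 N or contact force between paddle and jar above 16 N).
It fails at once if the jar rolls faster than 0.3 m/s (linear speed of jar above 0.3 m/s).
It fails at once if the robot itself touches the jar (contact force between any of the fingers, the arm and jar above 0.3 N).
It fails at once if the jar is lifted more than 14 mm off the felt (z of jar_center in the frame of track above 0.07 m).
It fails at once if a bystander is shifted by more than 20 mm (distance of any of jar_yellow, jar_red, jar_brown, tin, giftbox, label_roll, scoop from where it was at the start of the episode above 0.02 m).
It also fails if it takes over 69 s, if anything falls off the work surface, if the arm or the gripper's body presses on something with over 40 N, if the wrist force passes 120 N, or if a joint passes its speed limit or range.

## Working session

There is one attempt and no reset: what is moved stays moved. The work goes in short steps, each a Python script; the robot and the scene stay as the last script left them, time stands still between calls to the robot, and variables do not carry over. Pictures are saved under pics/ and viewed, at most 10 in all, crops included, and the job is handed in when it is done.

```bash
mkdir -p pics; ls; python3 - <<'E'
from plant import robot
import cv2
for n in ("top","scene"):
    cv2.imwrite(f"pics/{n}0.png",robot.grab_frame(n)); print(n,robot.get_calibration(n))
s=robot.observe(); print(s['time'],s['ft_force'],s['tcp_rot'])
E
```

```text
pics
top {'vertical_fov': 52.72243457520785, 'cx': 320.8712447129779, 'cy': 239.25639517698957, 'rvec': array([ 2.0922585 , -2.12832065,  0.23285099]), 'tvec': array([0.02310041, 0.56029958, 1.54003709])}
scene {'vertical_fov': 49.98889069030319, 'cx': 327.5991881586951, 'cy': 233.0585762218567, 'rvec': array([ 1.25907267,  2.25537549, -0.94997435]), 'tvec': array([ 0.26292679, -0.30013445,  1.9396018 ])}
0.1 [-0.24050754  0.88861651 -0.03818394] [-1.79932396e+02 -1.36532861e-02  1.64599037e+02]
```

View pics/top0.png

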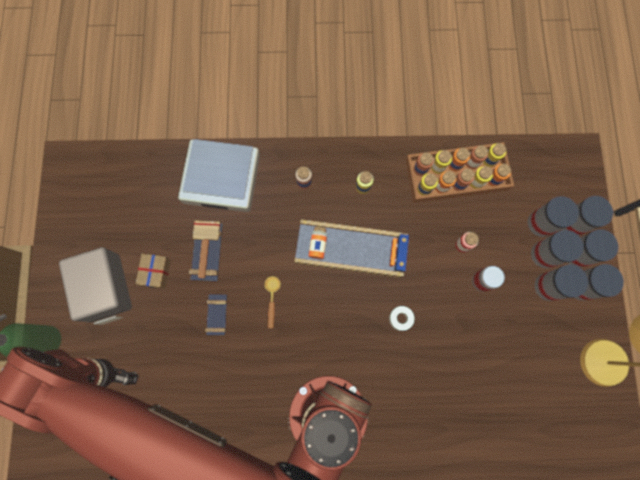

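View pics/scene0.png

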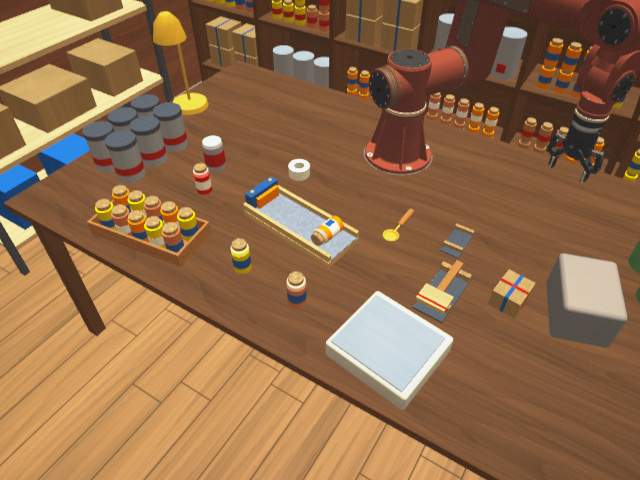

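The top view shows robot base at about (325,410), with world x pointing up the image and y to the left.
- Candidate rests: the larger one with the paddle at (206,250), and a smaller empty one at (216,315). I choose the larger, which bears the paddle.
- Candidate jars: the jar lying in the track at (318,243). The standing jars at (303,175), (365,180), (468,241) and those in the tray are not it.

Next is an enlarged crop.

```bash
python3 - <<'E'
import cv2
i=cv2.imread("pics/top0.png")
a=cv2.resize(i[215:295,180:240],None,fx=6,fy=6,interpolation=cv2.INTER_CUBIC)
b=cv2.resize(i[215:295,290:415],None,fx=6,fy=6,interpolation=cv2.INTER_CUBIC)
cv2.imwrite("pics/c1.png",cv2.resize(i[210:290,182:252],None,fx=7,fy=7,interpolation=cv2.INTER_CUBIC)); cv2.imwrite("pics/c2.png",b)
E
```

```text
(no output)
```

View pics/c1.png

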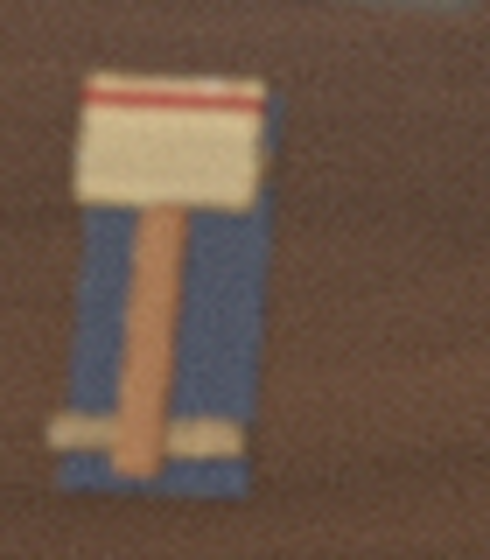

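View pics/c2.png

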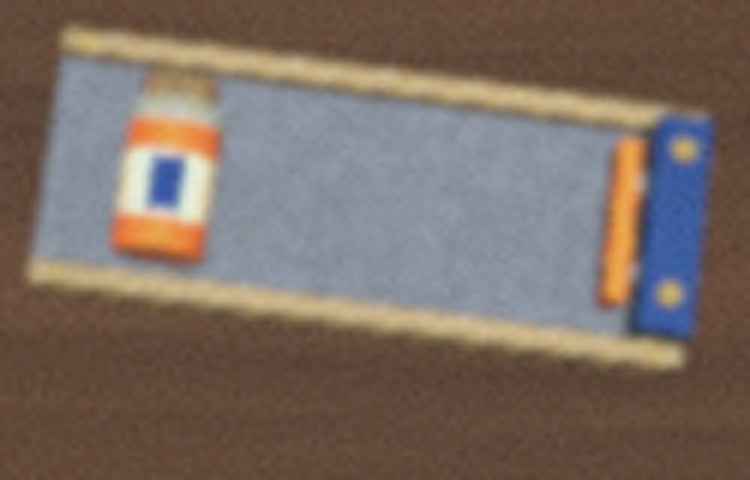

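The crops show these features:
- **Paddle:** blade front corners at (87,72) and (265,80), back corners at (75,203) and (250,210), handle end at (135,476). The rear cork bar runs from (47,433) to (245,442).
- **Track:** corners at (65,27), (30,280) and (685,365).
- **Jar:** about (165,185).
- **Bumper:** front edge from (615,140) to (600,300).

```bash
cat > h.py <<'E'
import numpy as np, cv2
from plant import robot
def world(name,uv,z,c=None):
    c=c or robot.get_calibration(name)
    f=240/np.tan(np.radians(c['vertical_fov']/2)); R=cv2.Rodrigues(np.array(c['rvec']))[0]; t=np.ravel(c['tvec'])
    d=R.T@np.array([(uv[0]-c['cx'])/f,(uv[1]-c['cy'])/f,1]); o=-R.T@t
    return o+d*(z-o[2])/d[2]
E
python3 - <<'E'
from h import *
np.set_printoptions(precision=4,suppress=True)
def W(p,z,s,o): return world("top",((p[0]+.5)/s-.5+o[0],(p[1]+.5)/s-.5+o[1]),z)
P=lambda p,z=.046:W(p,z,7,(182,210)); T=lambda p,z=.05:W(p,z,6,(290,215))
n=lambda a:np.linalg.norm(a); ang=lambda a:np.degrees(np.arctan2(a[1],a[0]))
fl,fr,bl,br,he,hs=[P(p) for p in((87,72),(265,80),(75,203),(250,210),(137,476),(160,206))]
e=(fl+fr)/2;b=(bl+br)/2
print("w",n(fl-fr),"len",n(e-b),"handle",n(b-he),"dir",ang(e-he),ang(fr-fl)+90)
u=(e-he)/n(e-he); print("edge",e,"grip from edge",e-.105*u,"from end",he+.085*u)
print("bar",P((47,433),.03),P((245,442),.03),"bar mid->grip", (P((47,433),.03)+P((245,442),.03))/2+.06*u)
print("plate",P((58,485),.008),P((247,495),.008))
a,b,c=T((65,27)),T((30,280)),T((685,365))
print("track w",n(a-b),"len",n(b-c),"dir",ang(c-b),ang(a-b)-90)
x=(c-b)/n(c-b);y=np.array([-x[1],x[0],0]);o=b+.18*x+.072*y
print("origin",o)
for nm,q in(("jar",T((166,183),.08)),("jarL",T((130,180),.056)),("jarR",T((212,180),.056)),("bump",T((607,220),.077)),("blk",T((640,228),.086))): print(nm,q,(q-o)@x,(q-o)@y)
E
```

```text
w 0.08567687509031012 len 0.06421280126329029 handle 0.12919987786017653 dir -3.527619618613952 -3.6028749603152193
edge [0.6349 0.3959 0.046 ] grip from edge [0.5301 0.4024 0.046 ] from end [0.5267 0.4026 0.046 ]
bar [0.4654 0.455  0.03  ] [0.4595 0.3611 0.03  ] bar mid->grip [0.5223 0.4044 0.03  ]
plate [0.4435 0.4547 0.008 ] [0.4372 0.3641 0.008 ]
track w 0.1445591186534233 len 0.36104560411494624 dir -98.45023294475548 -98.11906590433982
origin [ 0.535  -0.0873  0.05  ]
jar [0.5371 0.0258 0.08  ] -0.11219755068769682 -0.014488366411121218
jarL [0.5441 0.0456 0.056 ] -0.13282585088817045 -0.010523994116045265
jarR [0.5433 0.0004 0.056 ] -0.08803369306774865 -0.004635150428754576
bump [ 0.5132 -0.213   0.077 ] 0.1274738610680447 -0.0030139996061565653
blk [ 0.5069 -0.2292  0.086 ] 0.14442914186200176 -0.006956516393859789
```

```bash
python3 - <<'E'
from h import *
np.set_printoptions(precision=4,suppress=True)
g=(.528,.4025)
for k in(0,180):
    a=robot.ik([*g,.2],[180,0,-3.55+k]); b=robot.ik([.555,.18,.2],[180,0,-98.3+k]); c=robot.ik([.535,0.0,.11],[180,0,-98.3+k]); print(k,a,b,c)
yaw=-3.55+180 
robot.move_pose([*g,.17],[180,0,yaw])
robot.set_gripper(.06)
cv2.imwrite("pics/w1.png",robot.grab_frame("wrist"))
c=robot.get_calibration("wrist"); f=240/np.tan(np.radians(c['vertical_fov']/2));R=cv2.Rodrigues(np.array(c['rvec']))[0]
for n,p in(("grip",[*g,.046]),("edge",[.633,.396,.046]),("end",[.443,.4076,.046])):
    q=R@np.array(p)+np.ravel(c['tvec']); print(n,q[:2]/q[2]*f+[c['cx'],c['cy']])
s=robot.observe(); print(s['time'],s['tool_pos'],s['tcp_rot'],s['q'])
E
```

```text
0 [  26.062    17.4211    7.6549   80.2339    0.     -150.388 ] [  5.1354   3.4314  -7.884   78.6846   0.     -76.5646] [-14.019   -1.9429 -22.8359  69.107    0.     -95.719 ]
180 [26.062  17.4211  7.6549 80.2339  0.     29.612 ] [  5.1354   3.4314  -7.884   78.6846   0.     103.4354] [-14.019   -1.9429 -22.8359  69.107    0.      84.281 ]
grip [315.68   269.6511]
edge [315.7013 441.2951]
end [315.298  90.618]
2.1083 [0.5278 0.4027 0.1701] [179.9963   0.0011 176.4689] [26.0856 18.0098  5.2267 77.2141  0.0027 29.6168]
```

View pics/w1.png

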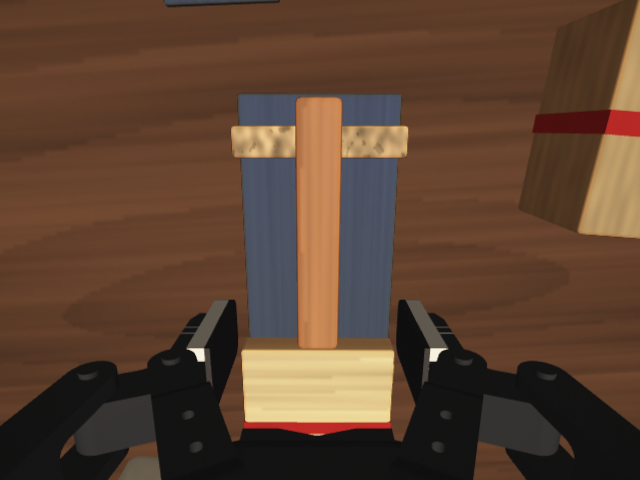

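The wrist view shows the paddle straight between the fingers, handle end at (319,98) and blade start at (317,345). It lies centred on its bars, 1–4 mm from my prediction, so I correct the grip to (0.530, 0.404) and grasp.

```bash
python3 - <<'E'
from h import *
np.set_printoptions(precision=4,suppress=True)
g=(.530,.404)
robot.line_to([*g,.093],vel=.1)
robot.set_gripper(.0)
s=robot.observe(); print(s['gripper_width'],s['gripper_force'],s['tool_pos'],s['ft_force'])
robot.line_to([*g,.15],vel=.1)
robot.pause(.2)
s=robot.observe(); print(s['time'],s['gripper_width'],s['tool_pos'],s['ft_force'],s['torque'])
robot.line_to([*g,.22],vel=.2)
x=np.array([np.cos(np.radians(-98.3)),np.sin(np.radians(-98.3))]);y=np.array([-x[1],x[0]]);o=np.array([.535,-.0873])
T=lambda a,b=-.006:o+a*x+b*y
# edge 30 mm behind jar: -.112-.026-.030
p=T(-.168-.105); print(p)
robot.move_pose([*p,.22],[180,0,-98.3+180])
robot.pause(.3)
s=robot.observe(); print(s['time'],s['tool_pos'],s['tcp_rot'],s['ft_force'])
cv2.imwrite("pics/t1.png",cv2.resize(robot.grab_frame("top")[190:310,230:420],None,fx=4,fy=4,interpolation=cv2.INTER_CUBIC))
cv2.imwrite("pics/w2.png",robot.grab_frame("wrist"))
E
```

```text
0.0207432902910593 59.6385383605957 [0.5304 0.4042 0.0939] [-1.474  -0.4935  5.2885]
4.375 0.020923592499769224 [0.5296 0.4038 0.149 ] [ 0.0088  0.5541 -0.8184] [0.0055 0.0686 0.0713]
[0.5685 0.1837]
6.35 [0.5684 0.1842 0.2199] [-179.9976   -0.0014   81.7661] [-0.005   1.4645 -1.3692]
```

View pics/w2.png

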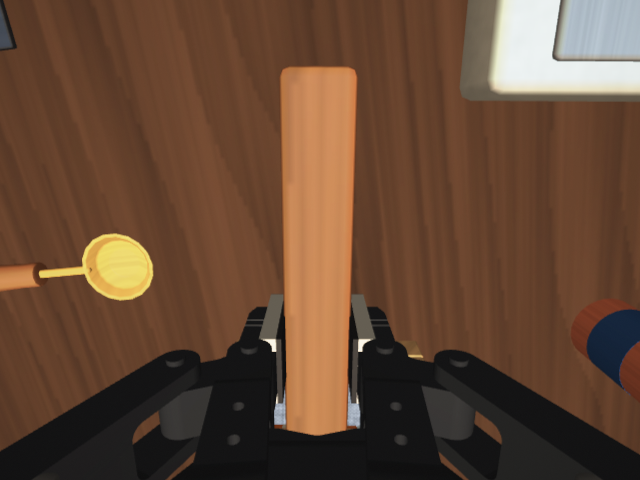

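The wrist view shows the handle straight between the pads (end at (319,70)) and the scoop clear at (118,265). Next I lower the paddle behind the jar and roll it.

```bash
cat >> h.py <<'E'
x=np.array([np.cos(np.radians(-98.3)),np.sin(np.radians(-98.3))]);y=np.array([-x[1],x[0]]);o=np.array([.535,-.0873])
T=lambda a,b=-.006:o+a*x+b*y
Z=.111
def fx(n=5):
    F=[]
    for _ in range(n): F.append(robot.observe()['ft_force']); robot.pause(.02)
    return np.mean(F,0)
E
python3 - <<'E'
from h import *
np.set_printoptions(precision=4,suppress=True)
robot.line_to([*T(-.273),.14],vel=.12)
print("low",robot.line_to([*T(-.273),Z],vel=.06,guard=5))
robot.pause(.3)
f0=fx(); np.save("f0.npy",f0); print(f0)
print("roll",robot.line_to([*T(.045-.105),Z],vel=.055,guard=5))
robot.pause(.2)
s=robot.observe(); print(s['time'],s['tool_pos'],(s['tool_pos'][:2]-o)@x+.105,(fx()-f0)[:2]@x,fx()-f0)
cv2.imwrite("pics/t2.png",cv2.resize(robot.grab_frame("scene")[160:280,220:380],None,fx=5,fy=5,interpolation=cv2.INTER_CUBIC))
E
```

```text
low False
[-0.0697  0.1504 -0.4697]
roll False
12.5083 [ 0.5377 -0.027   0.111 ] 0.04494899218858497 0.22146782974928667 [ 0.6555  0.0743 -0.595 ]
```

View pics/t2.png

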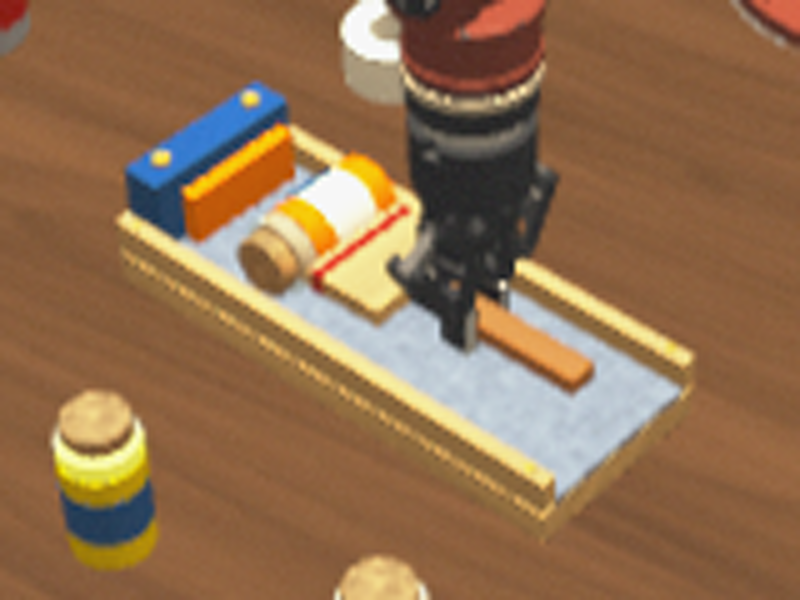

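The scene crop shows the jar at (320,215) lying square ahead of the blade, about 30 mm short of the bumper. Now I feel for contact, then press.

```bash
python3 - <<'E'
from h import *
np.set_printoptions(precision=3,suppress=True)
f0=np.load("f0.npy"); f0=fx(8)
hit=robot.line_to([*T(.095-.105),Z],vel=.012,guard=4)
s=robot.observe(); a=(s['tool_pos'][:2]-o)@x; F=-(fx()-f0)@[*x,0]
print("hit",hit,a+.105,F,s['time'])
if hit:
    cmd=a
    hold=0;t0=None;log=[]
    for i in range(60):
        if abs(9-F)>.7:
            cmd+=float(np.clip((9-F)*.00006,-.0003,.0002)); robot.line_to([*T(cmd),Z],vel=.01)
        robot.pause(.04); F=-(fx(3)-f0)@[*x,0]; t=robot.observe()['time']; log.append((round(t,2),round(F,1),round(cmd*1e3,2)))
        if F>13.5: cmd-=.0004; robot.line_to([*T(cmd),Z],vel=.02)
        if F>7.5: t0=t0 or t
        else: t0=None
        if t0 and t-t0>2: break
    print(log)
    print(fx()-f0)
E
```

```text
hit True 0.08025844181455054 0.5752015788937391 15.525
[(15.97, np.float64(2.1), np.float64(-24.54)), (16.31, np.float64(5.0), np.float64(-24.34)), (16.65, np.float64(6.3), np.float64(-24.14)), (16.99, np.float64(7.0), np.float64(-23.98)), (17.33, np.float64(8.3), np.float64(-23.86)), (17.68, np.float64(7.9), np.float64(-23.82)), (18.02, np.float64(8.5), np.float64(-23.75)), (18.11, np.float64(8.0), np.float64(-23.75)), (18.45, np.float64(9.0), np.float64(-23.7)), (18.54, np.float64(8.4), np.float64(-23.7)), (18.63, np.float64(7.7), np.float64(-23.7)), (18.98, np.float64(9.0), np.float64(-23.62)), (19.07, np.float64(9.0), np.float64(-23.62)), (19.16, np.float64(8.7), np.float64(-23.62)), (19.25, np.float64(9.3), np.float64(-23.62)), (19.34, np.float64(9.1), np.float64(-23.62))]
[ 0.108  8.94  -0.098]
```

```bash
python3 - <<'E'
from h import *
cv2.imwrite("pics/t3.png",cv2.resize(robot.grab_frame("scene")[160:280,220:380],None,fx=5,fy=5,interpolation=cv2.INTER_CUBIC))
print(fx(),robot.observe()['time'])
E
```

```text
[ 0.43042366  9.0936208  -1.47969236] 19.5583
```

View pics/t3.png

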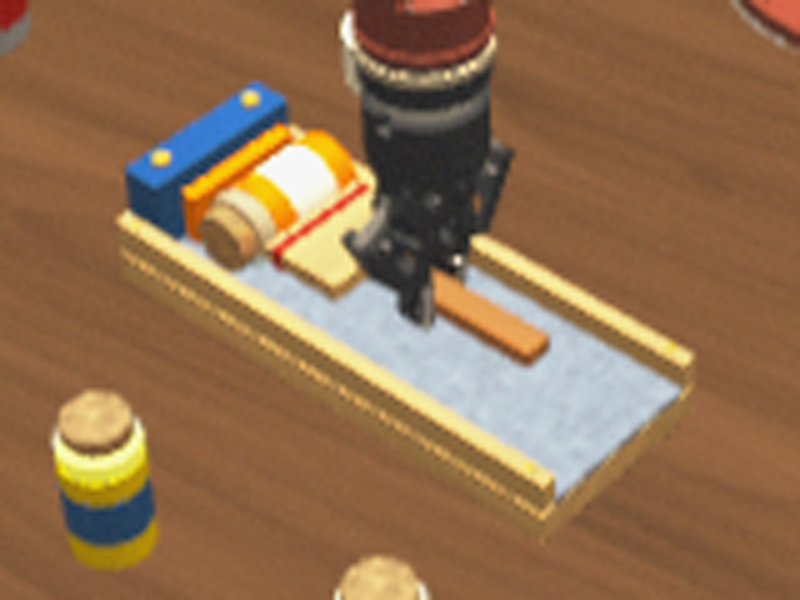

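The crop shows the jar square against the bumper with the blade behind it, and the force holding at 9 N. I hold a little longer, then back off and return the paddle.

```bash
python3 - <<'E'
from h import *
np.set_printoptions(precision=4,suppress=True)
robot.pause(1.0); print(fx())
robot.line_to([*T(-.05),Z],vel=.015)
robot.line_to([*T(-.15),Z],vel=.06)
robot.line_to([*T(-.17),.22],vel=.1)
w=robot.grab_frame("wrist"); cv2.imwrite("pics/w3.png",w)
def end(im):
    h=cv2.cvtColor(im,cv2.COLOR_BGR2HSV); m=im[:,300:340,2].mean(1); return int(np.argmax(np.diff(m)[:200])), 
print("handle end row",end(cv2.imread("pics/w2.png")),end(w))
robot.move_pose([.530,.404,.22],[180,0,-3.55+180])
robot.line_to([.530,.404,.115],vel=.12)
robot.pause(.2)
hit=robot.line_to([.530,.404,.0925],vel=.03,guard=4)
s=robot.observe(); print(hit,s['tool_pos'],s['tcp_rot'],s['ft_force'],s['time'])
E
```

```text
[ 0.3021  9.2534 -1.5217]
handle end row (66,) (66,)
True [0.5297 0.4038 0.0939] [-179.9699   -0.0505  176.4499] [-0.7353 -0.211   5.06  ] 28.7917
```

No slip in the grip, and the paddle touched down at the same height it was picked from. Release and check.

```bash
python3 - <<'E'
from h import *
robot.set_gripper(.06); robot.pause(.2)
p=robot.observe()['tool_pos']
robot.line_to([p[0],p[1],.17],vel=.06)
w=robot.grab_frame("wrist")
robot.line_to([p[0],p[1],.25],vel=.15)
robot.move_pose([.30,.50,.30],[180,0,176]); robot.pause(.5)
t=cv2.resize(robot.grab_frame("top")[205:295,180:420],None,fx=3,fy=3,interpolation=cv2.INTER_CUBIC)
w=cv2.resize(w,(400,300)); im=np.zeros((600,720,3),np.uint8); im[:270]=t; im[285:585,:400]=w
cv2.imwrite("pics/f.png",im); s=robot.observe(); print(s['time'],s['ft_force'],s['tool_pos'])
E
```

```text
33.1583 [-0.14374318 -0.23072142 -0.46536174] [0.30013915 0.49994408 0.29996065]
```

View pics/f.png

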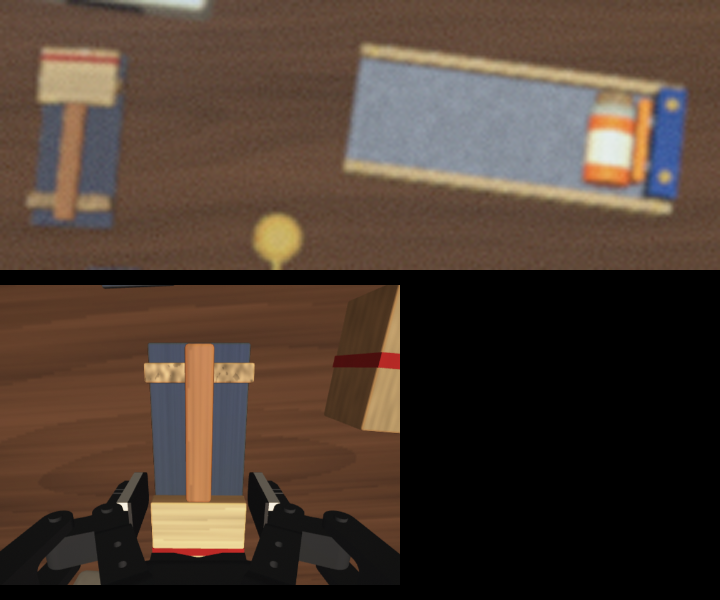

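The paddle lies on its rest as before (handle at (68,160)), and the jar lies by the bumper at (610,140).

```bash
python3 -c "
from plant import robot
print(robot.job_done())"
```

```text
the job is handed in; nothing more can be done
None
```

The job is handed in: the jar was rolled to the bumper and pressed at about 9 N for over 1.5 s, and the paddle is back flat on its rest; the hand-in call returned no verdict.

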